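Put the swapped counter things back on their own places

TASK

The cleaner has put the four things on this counter back on each other's places. Put each in the middle of its own: the cup upright on the square cork coaster, the green fob on the white reader pad, the pewter key disc in the round steel dish, and the black card case squared up in the aluminium card tray. The rubber mat is free for putting things down meanwhile; keep the cup upright all the time and leave the padlock where it lies.

Things in the scene. Friction and masses are not known exactly. Their poses are not given: they have to be found in the camera images.
- cup_center (a point): White porcelain cup, straight wall 64 mm across, 60 mm high, narrowing below 16 mm to a 46 mm foot, open on top, with a handle on its +y side that reaches 57 mm from the axis between 16 and 52 mm above the foot. About 170 g. The point is on the axis, half-way up (30 mm above the foot); z is up the axis.
- fob_center (a point): Lime green door fob, a flat block 61 mm long (x, from -30 to +31 mm) and 34 mm wide (y), 16 mm thick, the +x end rounded, a black push field on top. About 45 g. The point is its centre, 8 mm above its underside.
- disc_center (a point): Pewter key ring disc, a thick round tag 40 mm across and 10 mm thick, lying flat, with a lug and a thin steel split ring (24 mm) rigidly standing out level on its +x side to 45 mm from the disc's centre. About 90 g. The point is the centre of the disc itself, 5 mm above its underside.
- case_center (a point): Black plastic card case with a white label on top, a closed block 92 mm long (x) by 60 mm wide (y) by 24 mm high. About 140 g. The point is its centre, 12 mm above its underside.
- coaster_top (a point): Cork coaster, a square slab of 100 mm, 10 mm thick, flat. The point is the middle of its top face (10 mm above the counter). Fixed. z is up; its sides lie along x and y.
- reader_top (a point): White desk fob reader, a flat pad 126 mm (x) by 92 mm (y), 10 mm thick, with a grey field, wave marks and two tiny lamps, its top practically flat. The point is the middle of its top face (10 mm above the counter). Fixed; its long side is its x axis. z is up.
- dish_floor (a point): Round steel key dish, 128 mm across with a flat floor at least 112 mm across, 3 mm above the counter, and a low rim 8 mm above the counter. The point is the middle of its floor, on the upper side. Fixed. z is up.
- tray_floor (a point): Brushed aluminium card tray, rectangular, outside 136 mm (x) by 96 mm (y), inside 130 by 90 mm, floor 3 mm and rim 9 mm above the counter. The point is the middle of its floor, on the upper side. Fixed; its long side is its x axis. z is up.
- mat_top (a point): Black ribbed rubber counter mat, 140 mm (x) by 104 mm (y), 4 mm thick, free at the start: the spare spot. The point is the middle of its top face. Fixed; its long side is its x axis. z is up.
- padlock_center (a point): Brass padlock of 40 mm lying flat on the counter among the places, 20 mm high, its steel shackle reaching 46 mm from its centre on its +x side. Not part of the job; loose. The point is the centre of its square body, 10 mm above the counter.
Not all that is in view belongs to the job. Leave any purple or yellow look-alike of the part that bears cup_center alone.

How it is judged:
At the end, for the whole second after the job is handed in: Cup on coaster, fob on reader, disc in dish, each within 14 mm of the middle; case flat in the tray within 12 mm of its middle and 0.17 rad (10 degrees) of square, either way round; all upright or flat on their places (0.12 rad, 4 mm in height), released and at rest (horizontal distance between cup_center and coaster_top below 0.014 m and z of cup_center in the frame of coaster_top between 0.026 and 0.034 m and angle between each of cup_center, fob_center, disc_center, case_center's own z axis and vertical below 0.12 rad and linear speed of each of cup, fob, disc, case below 0.02 m/s and angular speed of each of cup, fob, disc, case below 0.2 rad/s and horizontal distance between fob_center and reader_top below 0.014 m and z of fob_center in the frame of reader_top between 0.004 and 0.012 m and horizontal distance between disc_center and dish_floor below 0.014 m and z of disc_center in the frame of dish_floor between 0.001 and 0.009 m and horizontal distance between case_center and tray_floor below 0.012 m and z of case_center in the frame of tray_floor between 0.008 and 0.016 m and angle between the x axis of case_center and the x axis of tray_floor, either way round below 0.17 rad); the robot touches nothing.
It fails at once if the cup is tipped more than 35 degrees (angle between cup_center's own z axis and vertical above 0.61 rad).
It fails at once if the padlock is shifted by more than 15 mm (distance of padlock_center from where it was at the start of the episode above 0.015 m).
It also fails if it takes over 141 s, if anything falls off the work surface, if the arm or the gripper's body presses on something with over 40 N, if the wrist force passes 120 N, or if a joint passes its speed limit or range.

ROBOT

A 6-joint arm with a two-finger parallel gripper is mounted at the origin on the work surface. World frame = base frame: x ahead of the robot, y to its left, z up, the work surface at z = 0. Lengths are in m, angles in rad, forces in N, time in s.
With the tool pointing down it reaches from about 0.35 to 0.85 m from the base axis. Payload 8.1 kg.
Tool frame: the origin (TCP) lies midway between the tips of the shut fingers; the grasp point (between the pads) lies 19 mm behind it (r.tcp_to_grasp is the distance from the TCP to the grasp point, in m); z points along the fingers, y is the line along which they close (so a half turn about z gives the same grasp; the last joint's range is limited). The gripper opens to 93 mm and grips with 3 to 60 N. Pads are 15 mm wide; open, the fingers measure 128 mm over their backs; the gripper's body (75 mm by 188 mm) begins 65 mm behind the grasp point.
Start: joints at [-1.304, 0.13, 1.488, -0, 1.523, -0.085], TCP at [0.207, -0.563, 0.219] pointing down, gripper open.
Joint ranges: [-2.96, 2.96], [-0.89, 2.26], [0.02, 2.5], [-1.34, 4.48], [0, 2.73], [-2.66, 2.66]. Speed limits (rad/s): [2.39, 2.39, 2.79, 3.14, 3.14, 3.14].

INTERFACE

Orientations are given as a unit quaternion [x, y, z, w].
In Python, from cell import r gives the robot as it stands.
- The arm moves only by the tool servo_tool, never from a script. Its argument "commands" is one flat list of numbers, 6 for each row, row after row: the shift along the tool's x, y, z scaled (see below), then the turn, a rotation vector about the tool's x, y, z scaled (see below). A call has 1 to 8 rows; each row shifts and turns the commanded pose from where the row before left it, along the tool's axes as they then stand; what a row does not reach is not made up. The controller multiplies each number of a shift by 6 cm and each number of a turn by 0.15 rad. A row lasts 1/8 s, in which the tool goes at most 62.5 mm and 10.7 degrees, less where a joint would pass 70% of its speed; a pose out of reach is approached as far as the arm can. A call with a number of a shift or a turn outside -1 to 1 is refused whole. A call with a gripper value outside its range is refused whole. "fingers" is the closure, from -1 (fully open) to 1 (shut), set as the call begins (left out, the last holds). The fingers move at their own pace and stop on an object; "newtons" is the grip in N (left out, the last holds). Time passes only in rows, so rows that do not move let the fingers close. It gives the time, the measured TCP pose, the force, the opening and the grip force at its end, in the units of the state.
- r.read_state(): the state, without advancing time (a new reading comes with each control period).
- r.get_image(name): name is "side" or "top" or "wrist"; returns a dict with "img" (400x640x3 uint8, red, green, blue), "K" (3x3 intrinsics, pixels), "position" and "orientation" of the camera in the world. Camera axes: x right, y down, z forward; pixel columns grow to the right and rows downward; lengths in m; the calibration is good to about 2 mm. A picture is of the moment at which its call begins. There is no depth.
- r.finish_job(): hands the job in; it is judged then, once.
The state is a dict: "clock": time; "joints": joint angles; "qd": joint speeds; "effort": joint torques, N m; "tcp_pos": TCP position; "ee_rot": TCP orientation; "force": force on the tool from outside, world axes, zero at the start; "ft_torque": the same for the moment, N m; "gripper_width": finger opening in m; "finger_force": force on a finger pad.
Only numpy, scipy, OpenCV 4.12 (cv2) and the standard library are available. Lean on these libraries where they do the work, as an engineer would, in place of code of your own. Each camera call takes 0.05 s, during which the arm holds its last target. There are 200 camera calls.

## Working session

There is one attempt and no reset: what is moved stays moved. The work goes in short steps, Python scripts to look and compute and a tool call to move; the robot and the scene stay as the last step left them, time stands still between calls to the robot, and variables do not carry over. Pictures are saved under pics/ and viewed, at most 14 in all, crops included, and the job is handed in when it is done.

Besides the shell and the picture viewer there is one more tool, called as name(argument=value, ...) on one line, values as JSON. servo_tool: Moves the arm, as the interface text tells. Its arguments: {"type":"object","properties":{"commands":{"type":"array","items":{"type":"number"}},"fingers":{"type":"number"},"newtons":{"type":"number"}},"required":["commands"]}

```bash
ls; mkdir -p pics
python3 - <<'E'
from cell import r
import cv2
s=r.read_state(); print(s)
for n in ("top","side"):
    d=r.get_image(n); cv2.imwrite(f"pics/{n}0.png",d["img"][:,:,::-1]); print(n,d["K"],d["position"],d["orientation"])
E
```

```text
pics
{'clock': 0.0, 'joints': array([-1.30437993e+00,  1.31220102e-01,  1.48926193e+00, -2.01364862e-05,
        1.52304349e+00, -8.53908981e-02]), 'qd': array([ 0.00017432, -0.00073819,  0.0019372 , -0.00043889,  0.00045387,
       -0.00055192]), 'effort': array([-4.65854882e-04, -5.59840608e+01, -4.91761816e+01,  7.69882975e-02,
        3.57874401e-02, -1.55616922e-04]), 'tcp_pos': array([ 0.20662071, -0.56267516,  0.21756181]), 'ee_rot': array([ 9.84568259e-01,  1.74998314e-01, -9.73704904e-05, -9.61570600e-04]), 'force': array([-0.61161775,  0.742103  ,  0.53950991]), 'ft_torque': array([-0.01973872, -0.01523786, -0.00671112]), 'finger_force': 0.0, 'gripper_width': 0.09321549777167022}
top [[403.30406327   0.         316.63848537]
 [  0.         403.30406327 196.34214828]
 [  0.           0.           1.        ]] [ 0.42372541 -0.00878164  0.7943156 ] [-0.69731669  0.71560792 -0.02297805  0.03356706]
side [[455.07990403   0.         319.97928346]
 [  0.         455.07990403 203.11762497]
 [  0.           0.           1.        ]] [0.2910439  0.75815869 0.57573674] [-0.09211897  0.8798331  -0.46280024  0.05677809]
```

View pics/top0.png

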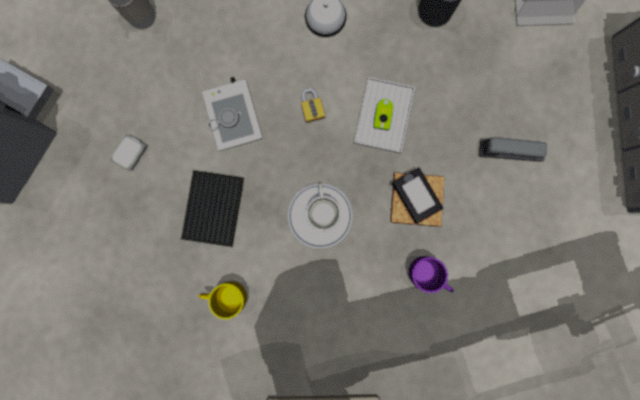

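View pics/side0.png

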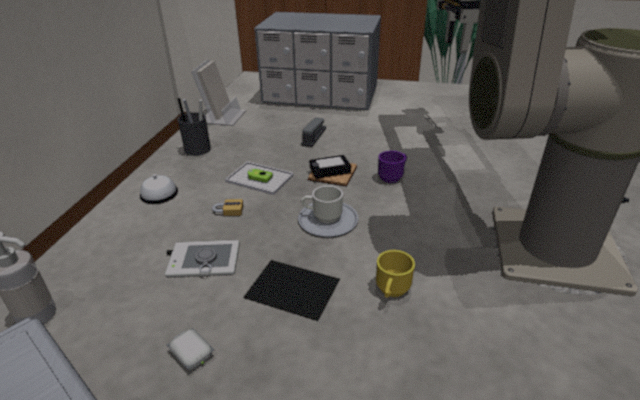

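The top view shows +x up and +y to the left.

- **Cup:** white cup in the dish at (322,211). The look-alikes are the yellow cup (227,300) and the purple cup (429,275), so I choose the white one.
- **Fob:** green block on the tray at (383,114). The black bit at (233,80) and the padlock at (313,107) are not it.
- **Disc:** on the reader at (228,117). The other rounds are the bell (325,15) and the white earbud case (128,152).
- **Case:** black, with a label, on the coaster at (417,195). The grey stapler (513,149) and the mat (213,208) are the other dark things.

```bash
cat > h.py <<'E'
import numpy as np, cv2
from scipy.spatial.transform import Rotation as R
from cell import r
def shot(n,f=None):
    d=r.get_image(n)
    if f: cv2.imwrite(f"pics/{f}.png",d["img"][:,:,::-1])
    return d
def ray(d,uv,z):
    uv=np.atleast_2d(uv).astype(float); c=np.c_[uv,np.ones(len(uv))]@np.linalg.inv(d["K"]).T
    w=R.from_quat(d["orientation"]).apply(c); p=np.array(d["position"])
    return p+w*((z-p[2])/w[:,2])[:,None]
def blobs(mask,roi):
    x0,y0,x1,y1=roi; m=np.zeros(mask.shape,np.uint8); m[y0:y1,x0:x1]=mask[y0:y1,x0:x1]*255
    return sorted(cv2.findContours(m,cv2.RETR_EXTERNAL,cv2.CHAIN_APPROX_NONE)[0],key=cv2.contourArea)[::-1]
def rect(d,mask,roi,z):
    "centre, sides, angle of long side (mod pi) of the largest blob, in the plane z"
    c=cv2.convexHull(blobs(mask,roi)[0])[:,0]+0.0
    q=ray(d,c,z)[:,:2]*1000
    (cx,cy),(w,h),a=cv2.minAreaRect(q.astype(np.float32))
    if w<h: w,h,a=h,w,a+90
    a=(a+90)%180-90
    return np.round([cx,cy,w,h,a],1)
E
python3 - <<'E'
from h import *
d=shot("top"); im=d["img"]; hsv=cv2.cvtColor(im,cv2.COLOR_RGB2HSV); H,S,V=[hsv[...,i].astype(int) for i in range(3)]
print("mat",rect(d,V<50,(170,160,255,255),.004))
print("fob",rect(d,(S>120)&(H>30)&(H<75),(365,90,405,140),.019))
print("case",rect(d,V<55,(385,160,450,230),.034))
print("coaster",rect(d,((S>90)&(V>60))|(V<0),(380,160,455,235),.010))
for t in (150,165,180): 
  print(t,"reader",rect(d,V>t,(195,70,270,160),.010),"tray",rect(d,(V>t),(350,70,420,160),.009),"dish",rect(d,V>t,(280,180,360,250),.008))
print("lock",rect(d,(S>110)&(H>15)&(H<32),(295,80,335,130),.02))
c=cv2.resize(im[70:260,175:455],None,fx=2.85,fy=2.85,interpolation=cv2.INTER_CUBIC); cv2.imwrite("pics/crop.png",c[:,:,::-1])
E
```

```text
mat [470.3 208.1 135.1  99.7 -10.3]
fob [ 643.4 -132.1   56.7   31.7  -10.2]
case [ 481.9 -185.4   89.    61.7   27.6]
coaster [ 454.8 -151.9   76.2   38.4   27.8]
150 reader [656.2 168.3 124.8  90.3  15. ] tray [ 644.8 -134.5  129.    93.4  -14.1] dish [450.1  -2.8 111.7 110.3 -46.7]
165 reader [655.4 167.9 119.7  86.1  14.9] tray [ 645.2 -133.9  124.4   85.6  -14. ] dish [448.6  -2.4 107.2 105.2  88.5]Traceback (most recent call last):
  File "<stdin>", line 8, in <module>
  File "h.py", line 17, in rect
    c=cv2.convexHull(blobs(mask,roi)[0])[:,0]+0.0
                     ~~~~~~~~~~~~~~~^^^
IndexError: list index out of range
```

Run:
```python
from h import *
d=shot("top"); im=d["img"]; hsv=cv2.cvtColor(im,cv2.COLOR_RGB2HSV); H,S,V=[hsv[...,i].astype(int) for i in range(3)]
cm=((S>90)&(H<25)&(V>60))
# coaster: all blobs merged
x=np.zeros_like(cm); x[165:235,380:455]=cm[165:235,380:455]
x=cv2.morphologyEx(x.astype(np.uint8),cv2.MORPH_OPEN,np.ones((2,2)))
pts=cv2.findNonZero(x)[:,0]; q=(ray(d,pts,.010)[:,:2]*1000).astype(np.float32); print("coaster",cv2.minAreaRect(q))
for t in (125,135,145):
  m=(V>t).astype(np.uint8); print(t,"dish",rect(d,m>0,(283,178,358,252),.008),"reader",rect(d,V>t,(195,70,270,160),.010),"tray",rect(d,(V>t),(350,70,420,160),.009))
print("lock",rect(d,(S>110)&(H>15)&(H<32),(295,80,335,130),.02))
for p,z,n in (((322.5,212),.063,"cup"),((320,186),.05,"handle"),((229,118),.02,"disc"),((213,126),.015,"ring")): print(n,ray(d,p,z).round(4))
c=cv2.resize(im[75:255,180:450],None,fx=2.95,fy=2.95,interpolation=cv2.INTER_CUBIC); cv2.imwrite("pics/crop.png",c[:,:,::-1])
```

```text
coaster ((474.7706298828125, -194.46408081054688), (97.5455551147461, 97.51094055175781), 83.63513946533203)
125 dish [451.7  -3.3 145.3 142.4  88.4] reader [655.5 167.2 182.8 149.1  -0.9] tray [ 646.5 -136.8  180.   137.5   -1.8]
135 dish [451.9  -3.1 144.6 142.4  88.6] reader [655.5 167.9 180.9 149.6  -1.6] tray [ 654.6 -136.8  163.8  136.9   -1.8]
145 dish [451.7  -2.4 116.3 113.1   8.3] reader [656.6 179.2 132.1 111.4  14.6] tray [ 644.8 -135.4  129.9   95.4  -13.9]
lock [656.8   5.3  40.5  38.8  13.9]
cup [[ 0.4537 -0.0085  0.063 ]]
handle [[ 0.5026 -0.0051  0.05  ]]
disc [[0.6448 0.1702 0.02  ]]
ring [[0.6311 0.2032 0.015 ]]
```

View pics/crop.png

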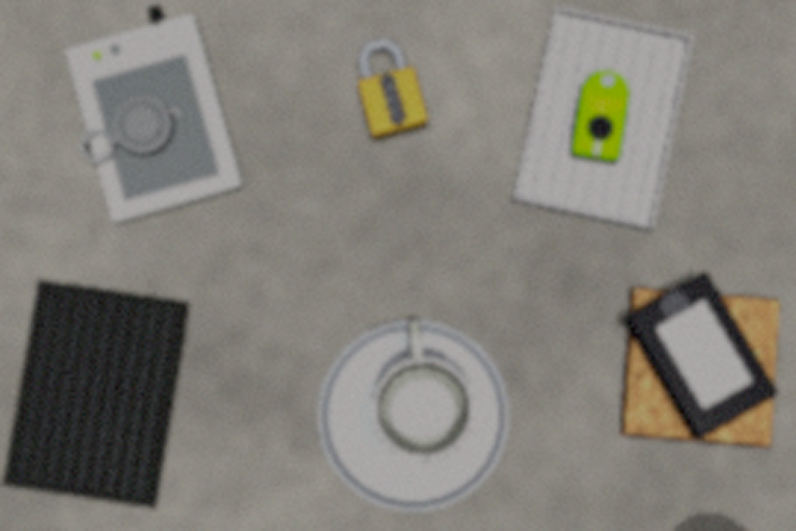

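The crop confirms the choices: white cup in the dish with its rim at crop (423,407) and handle end (411,320); disc at (143,125) with its ring towards (100,147); fob at (600,115); case at (700,355) on the cork. All sizes come out within a few mm of the given ones.

```bash
cat >> h.py <<'E'
def go(x,y,z,yaw,step=.045):
    "units for: n rows of shift (tool axes now), then m rows of turn. mm and deg in"
    s=r.read_state(); A=R.from_quat(s["ee_rot"]); p=np.array([x,y,z])/1000
    t=np.radians(yaw); B=R.from_matrix(np.array([[np.cos(t),np.sin(t),0],[np.sin(t),-np.cos(t),0],[0,0,-1]]))
    v=A.inv().apply(p-s["tcp_pos"]); w=(A.inv()*B).as_rotvec()
    n=max(1,int(np.ceil(abs(v).max()/step))); m=max(1,int(np.ceil(abs(w).max()/.12)))
    print("clock",round(s["clock"],1),"tcp",(s["tcp_pos"]*1000).round(1),"width",round(s["gripper_width"]*1000,1))
    print(n,"x shift",(v/.06/n).round(3),"|",m,"x turn",(w/.15/m).round(3))
E
python3 -c "
from h import *
go(452,-10,190,6)"
```

```text
clock 0.2 tcp [ 206.7 -562.9  218. ] width 93.2
10 x shift [ 0.701 -0.724  0.048] | 3 x turn [-0.003  0.     0.549]
```

servo_tool(commands=[0.58,-0.6,0.04,0,0,0,0.58,-0.6,0.04,0,0,0,0.58,-0.6,0.04,0,0,0,0.58,-0.6,0.04,0,0,0,0.58,-0.6,0.04,0,0,0,0.58,-0.6,0.04,0,0,0,0.58,-0.6,0.04,0,0,0,0.58,-0.6,0.04,0,0,0], fingers=-1)

```text
clock: 1.2
tcp_pos: [0.3692, -0.1954, 0.1994]
ee_rot: [0.985, 0.175, 0.0, 0.0]
force: [-0.3, 0.4, -0.4]
gripper_width: 0.0931
finger_force: 0.0
```

servo_tool(commands=[0.58,-0.6,0.04,0,0,0,0.58,-0.6,0.04,0,0,0,0.58,-0.6,0.04,0,0,0,0.58,-0.6,0.04,0,0,0,0,0,0,0,0,0.55,0,0,0,0,0,0.55,0,0,0,0,0,0.55,0,0,0,0,0,0])

```text
clock: 2.2
tcp_pos: [0.4498, -0.0137, 0.1897]
ee_rot: [0.999, 0.052, -0.0, -0.0]
force: [0.6, 0.7, -0.3]
gripper_width: 0.0928
finger_force: 0.0
```

```bash
python3 -c "
from h import *
go(452,-10,190,6)
d=shot('wrist','w1'); print(d['position'],d['orientation'],d['K'][0,0])"
```

```text
clock 2.2 tcp [449.8 -13.7 189.7] width 92.8
1 x shift [ 0.043 -0.058 -0.005] | 1 x turn [-0.     0.002  0.001]
[ 0.52206528 -0.00672744  0.35575079] [ 0.73648461 -0.66350768 -0.08830414  0.09772594] 315.15935321558624
```

View pics/w1.png

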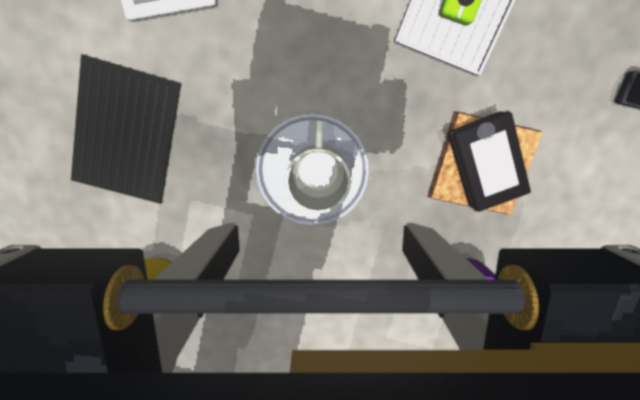

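The wrist view shows the cup at (319,178) in the dish (312,168), with its handle up towards (319,125). The case is at (490,162) on the cork, and the mat at (127,130).

```bash
python3 -c "
from h import *
d=shot('wrist')
for n,p,z in (('cup',(319,178),.063),('hand',(319,124),.045),('dish',(312,168),.008),('case',(490,162),.034),('mat',(127,130),.004)): print(n,(ray(d,p,z)*1000).round(1))
t=shot('top')
print((ray(t,(323.4,213),.063)*1000).round(1),(ray(t,(320.3,215.3),.008)*1000).round(1),(ray(t,(228.5,117.4),.02)*1000).round(1),(ray(t,(213.5,125),.015)*1000).round(1))
"
```

```text
cup [[456.4 -12.1  63. ]]
hand [[505.5  -6.9  45. ]]
dish [[454.7  -4.1   8. ]]
case [[ 485.3 -186.3   34. ]]
mat [[474.7 202.1   4. ]]
[[451.9 -10.1  63. ]] [[449.7  -4.    8. ]] [[646.  171.2  20. ]] [[633.  202.2  15. ]]
```

```bash
python3 -c "
from h import *
go(454,-11,22,6,.028)"
```

```text
clock 2.4 tcp [449.9 -13.9 189.8] width 93.1
6 x shift [ 0.012 -0.007  0.466] | 1 x turn [-0.     0.     0.007]
```

servo_tool(commands=[0.04,-0.02,0.47,0,0,0,0.03,-0.02,0.47,0,0,0,0,0,0.47,0,0,0,0,0,0.47,0,0,0,0,0,0.47,0,0,0,0,0,0.45,0,0,0,0,0,0,0,0,0])

```text
clock: 3.22
tcp_pos: [0.4516, -0.0108, 0.0198]
ee_rot: [0.999, 0.052, -0.002, -0.0]
force: [0.2, -0.0, 0.3]
gripper_width: 0.093
finger_force: 0.0
```

servo_tool(commands=[0,0,0,0,0,0,0,0,0,0,0,0,0,0,0,0,0,0,0,0,0,0,0,0,0,0,0,0,0,0,0,0,0,0,0,0,0,0,0,0,0,0], fingers=0.6, newtons=15)

```text
clock: 4.1
tcp_pos: [0.4546, -0.011, 0.0226]
ee_rot: [0.999, 0.052, 0.001, 0.0]
force: [-1.0, 0.4, 6.6]
gripper_width: 0.0624
finger_force: 15.0
```

```bash
python3 -c "
from h import *
go(454,-11,110,6,.028)
go(472,205,110,6,.028)
print(r.read_state()['finger_force'])"
```

```text
clock 4.1 tcp [454.6 -11.   22.6] width 62.4
4 x shift [-0.002  0.    -0.364] | 1 x turn [ 0.001 -0.008 -0.002]
clock 4.1 tcp [454.6 -11.   22.6] width 62.4
8 x shift [ 0.083 -0.444 -0.182] | 1 x turn [ 0.001 -0.008 -0.002]
14.970927857793868
```

servo_tool(commands=[0,0,-0.15,0,0,0,0,0,-0.3,0,0,0,0,0,-0.35,0,0,0,0,0,-0.35,0,0,0,0,0,-0.2,0,0,0,0,0,-0.1,0,0,0,0,0,0,0,0,0], newtons=20)

```text
clock: 4.97
tcp_pos: [0.4538, -0.011, 0.1088]
ee_rot: [0.999, 0.052, -0.0, -0.0]
force: [-0.6, 0.3, -1.7]
gripper_width: 0.0624
finger_force: 20.0
```

```bash
python3 -c "
from h import *
s=r.read_state();print(s['finger_force'],s['force'])
go(472,205,110,6,.028)
shot('side','s1')"
```

```text
19.965091324411333 [-0.56064334  0.251663   -1.67970231]
clock 5.0 tcp [453.8 -11.  108.8] width 62.4
8 x shift [ 0.085 -0.444 -0.003] | 1 x turn [-0.     0.    -0.003]
```

View pics/s1.png

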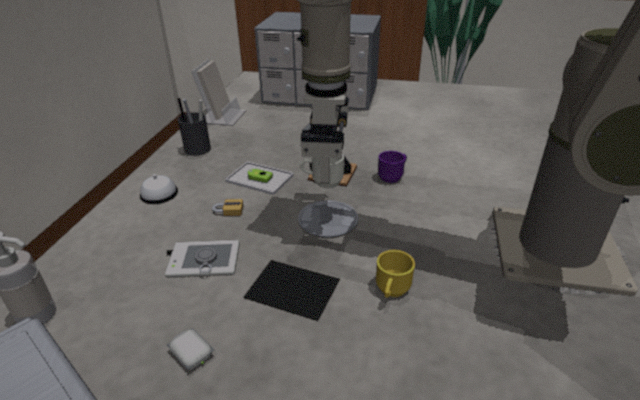

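The cup is held upright above the dish, at (325,165) in the side view, and the weight reading of 1.7 N fits 170 g. I carry it to the mat.

servo_tool(commands=[0.04,-0.2,0,0,0,0,0.09,-0.45,0,0,0,0,0.09,-0.5,0,0,0,0,0.1,-0.55,0,0,0,0,0.1,-0.55,0,0,0,0,0.1,-0.5,0,0,0,0,0.09,-0.45,0,0,0,0,0.07,-0.35,0,0,0,0])

```text
clock: 6.02
tcp_pos: [0.4715, 0.2069, 0.108]
ee_rot: [0.999, 0.053, -0.001, 0.0]
force: [-0.4, -0.7, -1.6]
gripper_width: 0.0618
finger_force: 20.0
```

servo_tool(commands=[0,0,0.2,0,0,0,0,0,0.35,0,0,0,0,0,0.35,0,0,0,0,0,0.25,0,0,0,0,0,0.1,0,0,0,0,0,0,0,0,0])

```text
clock: 6.78
tcp_pos: [0.472, 0.2049, 0.0335]
ee_rot: [0.999, 0.052, -0.0, 0.0]
force: [0.5, -0.3, -1.6]
gripper_width: 0.0622
finger_force: 20.0
```

```bash
python3 -c "
from h import *
go(472,205,24,6,.028)
"
```

```text
clock 6.8 tcp [472.  204.9  33.5] width 62.2
1 x shift [-0.    -0.002  0.159] | 1 x turn [ 0.001  0.005 -0.004]
```

servo_tool(commands=[0,0,0.08,0,0,0,0,0,0.06,0,0,0,0,0,0.02,0,0,0,0,0,0,0,0,0])

```text
clock: 7.28
tcp_pos: [0.4723, 0.2051, 0.0242]
ee_rot: [0.999, 0.052, 0.0, -0.0]
force: [-0.1, 0.1, -1.1]
gripper_width: 0.062
finger_force: 20.0
```

servo_tool(commands=[0,0,0,0,0,0,0,0,0,0,0,0,0,0,0,0,0,0,0,0,0,0,0,0,0,0,0,0,0,0], fingers=-1)

```text
clock: 7.9
tcp_pos: [0.4723, 0.2051, 0.0243]
ee_rot: [0.999, 0.052, 0.0, -0.0]
force: [0.4, -0.1, -0.1]
gripper_width: 0.093
finger_force: 0.0
```

servo_tool(commands=[0,0,-0.2,0,0,0,0,0,-0.4,0,0,0,0,0,-0.5,0,0,0,0,0,-0.5,0,0,0,0,0,-0.5,0,0,0,0,0,-0.3,0,0,0,0,0,0,0,0,0])

```text
clock: 8.78
tcp_pos: [0.4733, 0.2055, 0.1701]
ee_rot: [0.999, 0.052, 0.002, -0.0]
force: [0.2, 0.2, -0.5]
gripper_width: 0.093
finger_force: 0.0
```

```bash
python3 -c "
from h import *
import math
# disc: ring direction
d=shot('top','t2'); im=d['img']
c=cv2.resize(im[70:260,180:340],None,fx=3.1,fy=3.1,interpolation=cv2.INTER_CUBIC); cv2.imwrite('pics/t2c.png',c[:,:,::-1])
c,q=(ray(d,(228.5,117.4),.02)[0],ray(d,(213.5,125),.015)[0]); e=q-c; a=math.degrees(math.atan2(e[1],e[0])); print('ring dir',a,np.hypot(*e[:2]))
go(646,171,100,a-180)
go(646,171,100,a)
print(r.read_state()['joints'])
"
```

```text
ring dir 112.7190413289493 0.033607090176133836
clock 8.8 tcp [472.5 205.2 168.4] width 93.0
4 x shift [0.704 0.217 0.286] | 11 x turn [-0.    -0.     0.775]
clock 8.8 tcp [472.5 205.2 168.4] width 93.0
4 x shift [0.704 0.217 0.286] | 16 x turn [ 0.    -0.    -0.776]
[ 3.10110370e-01 -7.21393189e-02  1.78691955e+00 -6.16070493e-06
  1.42598812e+00  1.77657789e+00]
```

View pics/t2c.png

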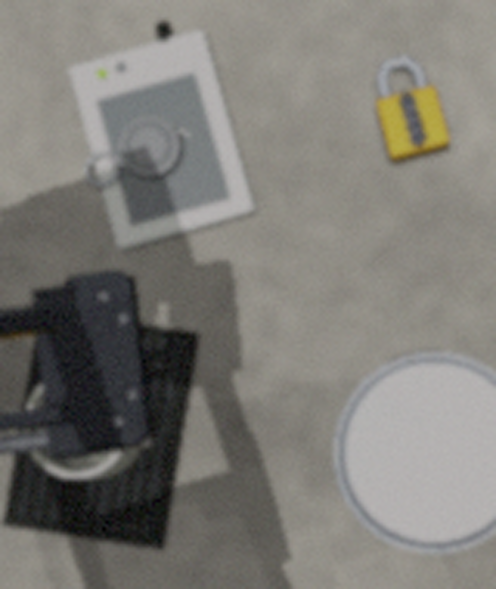

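servo_tool(commands=[0.7,0.22,0,0,0,0,0.7,0.22,0.2,0,0,0,0.7,0.22,0.4,0,0,0,0.7,0.22,0.55,0,0,0,0,0,0,0,0,-0.92,0,0,0,0,0,-0.92,0,0,0,0,0,-0.92,0,0,0,0,0,-0.92])

```text
clock: 9.82
tcp_pos: [0.6434, 0.1698, 0.0965]
ee_rot: [0.946, 0.324, -0.002, -0.0]
force: [-0.1, 0.2, 0.0]
gripper_width: 0.0931
finger_force: 0.0
```

servo_tool(commands=[0,0,0,0,0,-0.92,0,0,0,0,0,-0.92,0,0,0,0,0,-0.92,0,0,0,0,0,-0.92,0,0,0,0,0,-0.92,0,0,0,0,0,-0.92,0,0,0,0,0,-0.92,0,0,0,0,0,-0.92])

```text
clock: 10.82
tcp_pos: [0.6434, 0.1698, 0.0967]
ee_rot: [0.635, 0.772, -0.001, -0.001]
force: [-0.3, -0.3, 0.6]
gripper_width: 0.0932
finger_force: 0.0
```

servo_tool(commands=[0,0,0,0,0,0,0,0,0,0,0,0])

```text
clock: 11.08
tcp_pos: [0.6441, 0.17, 0.098]
ee_rot: [0.638, 0.77, -0.001, -0.001]
force: [0.1, -0.1, -0.1]
gripper_width: 0.093
finger_force: 0.0
```

```bash
python3 -c "
from h import *
go(646,171,14,100,.02)
d=shot('wrist','w2')
print(r.read_state()['joints'])
"
```

```text
clock 11.1 tcp [644.1 170.   98. ] width 93.0
5 x shift [0.002 0.007 0.28 ] | 1 x turn [-0.012  0.     0.079]
[ 1.81005002e-01  3.87273058e-01  1.40952346e+00  2.26900476e-05
  1.34602615e+00 -5.92960495e-03]
```

View pics/w2.png

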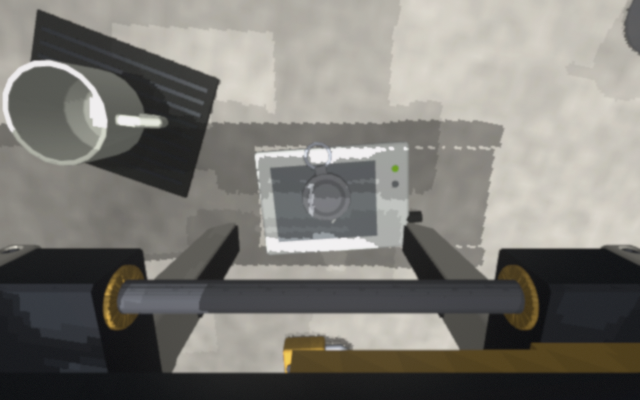

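The cup stands upright on the mat (left). The disc is at (327,197) with its ring at (319,155), level between the fingers.

```bash
python3 -c "
from h import *
d=shot('wrist')
a=ray(d,(327,197),.02)[0]*1000; b=ray(d,(319,155),.015)[0]*1000; print(a,b, np.degrees(np.arctan2(*(b-a)[1::-1])))
print([(ray(d,p,.01)[0]*1000).round() for p in ((256,152),(407,143),(411,243),(268,254))])
"
```

```text
[649.52794528 172.03466598  20.        ] [637.03335194 203.53884269  15.        ] 111.63333486670545
[array([587., 196.,  10.]), array([705., 225.,  10.]), array([730., 142.,  10.]), array([609., 108.,  10.])]
```

servo_tool(commands=[0.01,0.06,0.2,0,0,0,0,0,0.4,0,0,0,0,0,0.4,0,0,0,0,0,0.25,0,0,0,0,0,0.13,0,0,0,0,0,0.03,0,0,0,0,0,0,0,0,0,0,0,0,0,0,0])

```text
clock: 12.18
tcp_pos: [0.649, 0.1715, 0.0157]
ee_rot: [0.637, 0.771, 0.001, 0.001]
force: [-0.2, 1.3, -0.1]
gripper_width: 0.0928
finger_force: 0.0
```

servo_tool(commands=[0,0,0,0,0,0,0,0,0,0,0,0,0,0,0,0,0,0,0,0,0,0,0,0,0,0,0,0,0,0,0,0,0,0,0,0,0,0,0,0,0,0], fingers=1, newtons=20)

```text
clock: 13.05
tcp_pos: [0.6483, 0.1713, 0.0146]
ee_rot: [0.637, 0.771, -0.0, -0.0]
force: [-0.2, -1.0, -1.1]
gripper_width: 0.0393
finger_force: 20.0
```

servo_tool(commands=[0,0,-0.1,0,0,0,0,0,-0.3,0,0,0,0,0,-0.4,0,0,0,0,0,-0.4,0,0,0,0,0,-0.3,0,0,0,0,0,0,0,0,0])

```text
clock: 13.8
tcp_pos: [0.6499, 0.1717, 0.1076]
ee_rot: [0.637, 0.771, 0.002, 0.001]
force: [-0.8, -0.5, -0.7]
gripper_width: 0.0389
finger_force: 20.0
```

```bash
python3 -c "
from h import *
s=r.read_state(); print(s['force'],s['finger_force'])
go(451,-4,100,45,.04)
d=shot('side')['img'][150:350,140:400]; cv2.imwrite('pics/s2.png',cv2.resize(d,None,fx=2.5,fy=2.5)[:,:,::-1])
"
```

```text
[-0.76232199 -0.50991949 -0.65174308] 19.999839663505554
clock 13.8 tcp [649.9 171.7 107.6] width 38.9
6 x shift [-0.375 -0.635  0.018] | 9 x turn [ 0.003 -0.002  0.722]
```

View pics/s2.png

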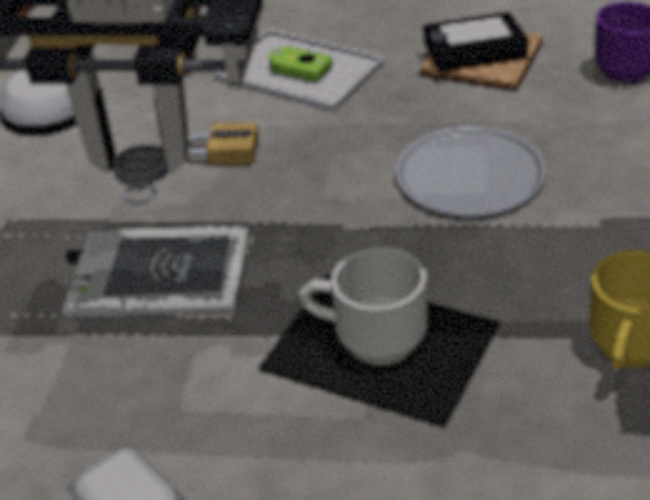

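The disc is held level in the fingers at crop (138,165). The reader is clear, and the cup is upright on the mat. Next the disc goes to the dish.

servo_tool(commands=[-0.15,-0.26,0,0,0,0,-0.35,-0.6,0,0,0,0,-0.4,-0.67,0,0,0,0,-0.4,-0.67,0,0,0,0,-0.4,-0.67,0,0,0,0,-0.35,-0.6,0,0,0,0,-0.2,-0.34,0,0,0,0,0,0,0,0,0,0])

```text
clock: 14.85
tcp_pos: [0.4476, -0.0049, 0.1034]
ee_rot: [0.638, 0.77, -0.001, -0.001]
force: [0.6, -0.4, -1.1]
gripper_width: 0.0391
finger_force: 20.0
```

```bash
python3 -c "
from h import *
go(451.5,-4,8,100,.02)
"
```

```text
clock 14.8 tcp [447.6  -4.9 103.4] width 39.1
5 x shift [0.    0.014 0.318] | 1 x turn [-0.013 -0.003  0.088]
```

servo_tool(commands=[0,0.05,0.25,0,0,0,0,0,0.4,0,0,0,0,0,0.4,0,0,0,0,0,0.3,0,0,0,0,0,0.1,0,0,0,0,0,0,0,0,0,0,0,0,0,0,0])

```text
clock: 15.72
tcp_pos: [0.4529, -0.0036, 0.0182]
ee_rot: [0.637, 0.771, 0.0, 0.0]
force: [-0.1, -0.1, -1.4]
gripper_width: 0.0389
finger_force: 20.0
```

```bash
python3 -c "
from h import *
go(451.5,-4,7.5,100,.02)
"
```

```text
clock 15.7 tcp [452.9  -3.6  18.2] width 38.9
1 x shift [-0.002 -0.024  0.179] | 1 x turn [0.007 0.002 0.102]
```

servo_tool(commands=[0,0,0.1,0,0,0,0,0,0.05,0,0,0,0,0,0.02,0,0,0,0,0,0,0,0,0])

```text
clock: 16.23
tcp_pos: [0.4521, -0.0038, 0.0075]
ee_rot: [0.637, 0.771, -0.0, -0.0]
force: [-0.4, -0.3, 0.4]
gripper_width: 0.0391
finger_force: 20.0
```

servo_tool(commands=[0,0,0,0,0,0,0,0,0,0,0,0,0,0,0,0,0,0,0,0,0,0,0,0], fingers=-0.3)

```text
clock: 16.73
tcp_pos: [0.4522, -0.0037, 0.0075]
ee_rot: [0.637, 0.771, 0.0, 0.0]
force: [0.1, -0.4, -0.8]
gripper_width: 0.0604
finger_force: 0.0
```

servo_tool(commands=[0,0,-0.2,0,0,0,0,0,-0.4,0,0,0,0,0,-0.4,0,0,0.8,0,0,-0.4,0,0,0.8,0,0,-0.4,0,0,0.8,0,0,0,0,0,0.8,0,0,0,0,0,0.8,0,0,0,0,0,0.8])

```text
clock: 17.73
tcp_pos: [0.4524, -0.0038, 0.1165]
ee_rot: [0.869, 0.495, 0.0, 0.0]
force: [0.4, -0.1, -0.0]
gripper_width: 0.0606
finger_force: 0.0
```

servo_tool(commands=[0,0,0,0,0,0.8,0,0,0,0,0,0.8,0,0,0,0,0,0.8,0,0,0,0,0,0.8,0,0,0,0,0,0.8,0,0,0,0,0,0.8,0,0,0,0,0,0.8,0,0,0,0,0,0], fingers=-1)

```text
clock: 18.73
tcp_pos: [0.4524, -0.0037, 0.1162]
ee_rot: [0.995, 0.1, 0.0, 0.0]
force: [0.4, 0.1, -0.7]
gripper_width: 0.0931
finger_force: 0.0
```

```bash
python3 -c "
from h import *
go(643.5,-132.5,100,-10,.045)
"
```

```text
clock 18.7 tcp [452.4  -3.7 116.2] width 93.1
4 x shift [0.673 0.685 0.068] | 4 x turn [ 0.    -0.001  0.626]
```

servo_tool(commands=[0.5,0.5,0,0,0,0,0.55,0.56,0,0,0,0,0.55,0.56,0,0,0,0,0.55,0.56,0,0,0,0,0.54,0.56,0,0,0,0,0,0,0,0,0,0.83,0,0,0,0,0,0.83,0,0,0,0,0,0.83])

```text
clock: 19.73
tcp_pos: [0.6431, -0.1328, 0.1155]
ee_rot: [0.996, -0.087, -0.0, -0.0]
force: [0.4, 0.0, 0.5]
gripper_width: 0.093
finger_force: 0.0
```

```bash
python3 -c "
from h import *
d=shot('wrist'); im=d['img']; hsv=cv2.cvtColor(im,cv2.COLOR_RGB2HSV)
m=(hsv[...,1]>110)&(hsv[...,0]>30)&(hsv[...,0]<75)
print('fob wrist',rect(d,m,(0,0,640,260),.019))
b=blobs(m,(0,0,640,260))[0][:,0]; print(b.min(0),b.max(0))
d=shot('top');hsv=cv2.cvtColor(d['img'],cv2.COLOR_RGB2HSV)
go(643.5,-132.5,7,-10,.02)
"
```

```text
fob wrist [ 648.5 -135.2   58.6   32.1  -10.9]
[303 153] [340 219]
clock 19.8 tcp [ 643.1 -132.8  115.7] width 93.2
6 x shift [ 0.001 -0.001  0.302] | 1 x turn [-0.     0.001  0.016]
```

servo_tool(commands=[0,0,0.3,0,0,0,0,0,0.45,0,0,0,0,0,0.45,0,0,0,0,0,0.35,0,0,0,0,0,0.18,0,0,0,0,0,0.07,0,0,0,0,0,0,0,0,0,0,0,0,0,0,0])

```text
clock: 20.82
tcp_pos: [0.6421, -0.1325, 0.0091]
ee_rot: [0.996, -0.086, -0.001, -0.0]
force: [-12.3, 4.9, 15.4]
gripper_width: 0.0931
finger_force: 7.8
```

servo_tool(commands=[0,0,0,0,0,0,0,0,0,0,0,0,0,0,0,0,0,0,0,0,0,0,0,0,0,0,0,0,0,0,0,0,0,0,0,0,0,0,0,0,0,0], fingers=1, newtons=15)

```text
clock: 21.7
tcp_pos: [0.6429, -0.1328, 0.0072]
ee_rot: [0.996, -0.087, -0.0, 0.0]
force: [-1.2, 0.6, -1.1]
gripper_width: 0.0339
finger_force: 15.0
```

servo_tool(commands=[0,0,-0.1,0,0,0,0,0,-0.3,0,0,0,0,0,-0.4,0,0,0,0,0,-0.4,0,0,0,0,0,-0.3,0,0,0,0,0,0,0,0,0])

```text
clock: 22.45
tcp_pos: [0.6447, -0.1332, 0.1004]
ee_rot: [0.996, -0.086, 0.002, 0.0]
force: [-0.4, 0.5, 0.1]
gripper_width: 0.0337
finger_force: 15.0
```

```bash
python3 -c "
from h import *
go(656,168,100,-10,.05)
d=shot('top'); V=d['img'].max(2).astype(int)
for t in (150,158): print('reader',rect(d,V>t,(195,70,270,160),.010),'tray',rect(d,V>t,(350,70,420,160),.009))
"
```

```text
clock 22.4 tcp [ 644.7 -133.2  100.4] width 33.7
6 x shift [-0.113 -0.83   0.   ] | 1 x turn [ 0.003 -0.03   0.009]
reader [667.7 183.  159.  122.7  11. ] tray [ 601.1 -157.9   89.4   88.8   -2.6]
reader [655.8 168.3 124.8  90.   14.7] tray [ 647.5 -100.4  190.3   23.5  -16.4]
```

servo_tool(commands=[-0.05,-0.4,0,0,0,0,-0.1,-0.75,0,0,0,0,-0.12,-0.85,0,0,0,0,-0.12,-0.85,0,0,0,0,-0.12,-0.85,0,0,0,0,-0.1,-0.75,0,0,0,0,-0.07,-0.53,0,0,0,0,0,0,0,0,0,0])

```text
clock: 23.5
tcp_pos: [0.6525, 0.1725, 0.0958]
ee_rot: [0.996, -0.084, -0.001, -0.0]
force: [0.2, -0.8, -0.8]
gripper_width: 0.034
finger_force: 15.0
```

servo_tool(commands=[0,0,0.2,0,0,0,0,0,0.35,0,0,0,0,0,0.35,0,0,0,0,0,0.25,0,0,0,0,0,0.08,0,0,0,0,0,0,0,0,0])

```text
clock: 24.25
tcp_pos: [0.6543, 0.1685, 0.0233]
ee_rot: [0.996, -0.087, -0.0, 0.0]
force: [-1.1, 1.3, -0.1]
gripper_width: 0.0339
finger_force: 15.0
```

```bash
python3 -c "
from h import *
go(656,168,14.5,-10,.05)
"
```

```text
clock 24.2 tcp [654.3 168.5  23.3] width 33.9
1 x shift [0.03  0.003 0.147] | 1 x turn [0.001 0.003 0.007]
```

servo_tool(commands=[0.02,0,0.08,0,0,0,0.01,0,0.05,0,0,0,0,0,0.02,0,0,0,0,0,0,0,0,0])

```text
clock: 24.75
tcp_pos: [0.6561, 0.1684, 0.0146]
ee_rot: [0.996, -0.086, -0.0, -0.0]
force: [-0.6, 0.3, -0.4]
gripper_width: 0.0339
finger_force: 15.0
```

servo_tool(commands=[0,0,0,0,0,0,0,0,0,0,0,0,0,0,0,0,0,0,0,0,0,0,0,0], fingers=-0.3)

```text
clock: 25.25
tcp_pos: [0.6561, 0.1683, 0.0147]
ee_rot: [0.996, -0.086, 0.0, -0.0]
force: [-0.1, -0.2, 0.4]
gripper_width: 0.0599
finger_force: 0.0
```

servo_tool(commands=[0,0,-0.2,0,0,0,0,0,-0.4,0,0,0,0,0,-0.45,0,0,-0.87,0,0,-0.45,0,0,-0.87,0,0,-0.3,0,0,-0.87,0,0,0,0,0,-0.87,0,0,0,0,0,-0.87,0,0,0,0,0,0], fingers=-0.3)

```text
clock: 26.25
tcp_pos: [0.6564, 0.1684, 0.1236]
ee_rot: [0.972, 0.237, 0.0, 0.0]
force: [0.4, 0.8, -0.6]
gripper_width: 0.0602
finger_force: 0.0
```

```bash
python3 -c "
from h import *
go(482,-185.5,125,27.6,.045)
"
```

```text
clock 26.2 tcp [656.4 168.4 123.6] width 60.2
8 x shift [-0.662  0.487 -0.003] | 1 x turn [ 0.002 -0.006 -0.021]
```

servo_tool(commands=[-0.66,0.49,0,0,0,0,-0.66,0.49,0,0,0,0,-0.66,0.49,0,0,0,0,-0.66,0.49,0,0,0,0,-0.66,0.49,0,0,0,0,-0.66,0.49,0,0,0,0,-0.66,0.49,0,0,0,0,-0.66,0.49,0,0,0,-0.02], fingers=-1)

```text
clock: 27.25
tcp_pos: [0.4828, -0.1879, 0.1234]
ee_rot: [0.971, 0.237, 0.0, 0.0]
force: [-0.2, 0.0, 0.6]
gripper_width: 0.0929
finger_force: 0.0
```

servo_tool(commands=[0,0,0,0,0,0,0,0,0,0,0,0])

```text
clock: 27.5
tcp_pos: [0.4838, -0.1862, 0.123]
ee_rot: [0.971, 0.238, 0.0, -0.0]
force: [0.3, 1.0, -0.5]
gripper_width: 0.0928
finger_force: 0.0
```

```bash
python3 -c "
from h import *
d=shot('wrist','w3'); V=d['img'].max(2).astype(int)
for t in (45,55): print('case wrist',rect(d,V<t,(200,90,430,235),.034))
go(482,-185.5,21,27.6,.02)
t=shot('top'); V=t['img'].max(2).astype(int)
for th in (140,150): print('tray',rect(t,V>th,(350,70,420,160),.009),'reader',rect(t,V>th,(195,70,270,160),.01))
"
```

```text
case wrist [ 492.6 -186.4   73.9   57.2   27.4]
case wrist [ 492.3 -186.6   76.    58.    28.5]
clock 27.6 tcp [ 484.  -185.8  122.9] width 92.9
6 x shift [-0.005 -0.003  0.283] | 1 x turn [ 0.    -0.004 -0.003]
tray [ 655.6 -137.1  161.8  137.5   -1.8] reader [655.5 167.2 182.8 149.1  -0.9]
tray [ 657.4 -121.4  147.   133.7  -12.5] reader [655.5 168.1 180.9 149.1  -1.6]
```

View pics/w3.png

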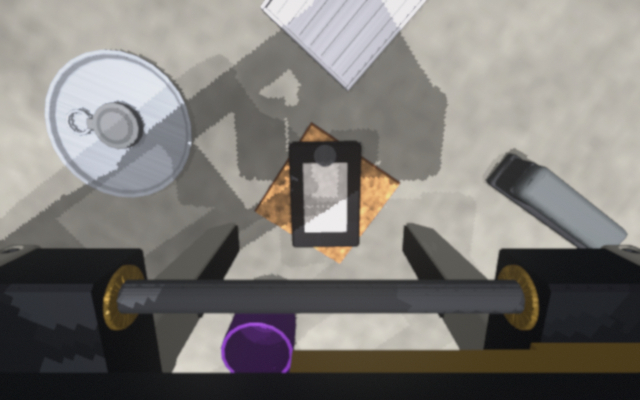

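The wrist view shows the case square between the fingers at (325,195) on the cork. The disc lies in the middle of the dish at (118,125).

servo_tool(commands=[-0.01,0,0.3,0,0,0,0,0,0.45,0,0,0,0,0,0.45,0,0,0,0,0,0.3,0,0,0,0,0,0.15,0,0,0,0,0,0.05,0,0,0,0,0,0,0,0,0,0,0,0,0,0,0])

```text
clock: 28.6
tcp_pos: [0.4837, -0.1871, 0.0216]
ee_rot: [0.971, 0.239, 0.001, 0.001]
force: [-0.1, -0.7, -0.3]
gripper_width: 0.093
finger_force: 0.0
```

servo_tool(commands=[0,0,0,0,0,0,0,0,0,0,0,0,0,0,0,0,0,0,0,0,0,0,0,0,0,0,0,0,0,0], fingers=1, newtons=25)

```text
clock: 29.22
tcp_pos: [0.4831, -0.1869, 0.0208]
ee_rot: [0.971, 0.239, 0.0, 0.0]
force: [0.3, -1.2, 0.2]
gripper_width: 0.0598
finger_force: 25.0
```

servo_tool(commands=[0,0,-0.1,0,0,0,0,0,-0.3,0,0,0,0,0,-0.4,0,0,0,0,0,-0.4,0,0,0,0,0,-0.2,0,0,0,0,0,0,0,0,0])

```text
clock: 29.98
tcp_pos: [0.4838, -0.1872, 0.1061]
ee_rot: [0.971, 0.239, 0.001, 0.001]
force: [0.3, -0.3, -1.9]
gripper_width: 0.0599
finger_force: 25.0
```

```bash
python3 -c "
from h import *
print(r.read_state()['force'])
go(646,-134.5,100,-14,.045)
"
```

```text
[ 0.27734181 -0.29026053 -1.91749731]
clock 30.0 tcp [ 483.8 -187.2  106.1] width 59.9
4 x shift [0.701 0.119 0.027] | 7 x turn [ 0.001 -0.002  0.692]
```

servo_tool(commands=[0.35,0.06,0,0,0,0,0.6,0.1,0,0,0,0,0.7,0.12,0,0,0,0,0.6,0.1,0,0,0,0,0.55,0.1,0,0,0,0,0,0,0,0,0,0.4,0,0,0,0,0,0.7,0,0,0,0,0,0.75])

```text
clock: 30.98
tcp_pos: [0.6442, -0.1339, 0.1027]
ee_rot: [0.995, 0.101, -0.001, -0.001]
force: [0.0, -0.3, -0.8]
gripper_width: 0.0596
finger_force: 25.0
```

servo_tool(commands=[0,0,0,0,0,0.75,0,0,0,0,0,0.75,0,0,0,0,0,0.75,0,0,0,0,0,0.5,0,0,0,0,0,0.24,0,0,0,0,0,0])

```text
clock: 31.72
tcp_pos: [0.6446, -0.1342, 0.1037]
ee_rot: [0.993, -0.121, -0.001, -0.0]
force: [-0.0, 0.6, -1.8]
gripper_width: 0.0595
finger_force: 25.0
```

```bash
python3 -c "
from h import *
go(646,-134.5,25,-14,.045)
go(646,-134.5,14.5,-14,.12)
"
```

```text
clock 31.7 tcp [ 644.6 -134.2  103.7] width 59.5
2 x shift [ 0.013 -0.     0.656] | 1 x turn [-0.     0.009  0.009]
clock 31.7 tcp [ 644.6 -134.2  103.7] width 59.5
1 x shift [ 0.025 -0.     1.487] | 1 x turn [-0.     0.009  0.009]
```

servo_tool(commands=[0.01,0,0.2,0,0,0,0,0,0.4,0,0,0,0,0,0.4,0,0,0,0,0,0.25,0,0,0,0,0,0.12,0,0,0,0,0,0.06,0,0,0,0,0,0.04,0,0,0,0,0,0.02,0,0,0])

```text
clock: 32.72
tcp_pos: [0.6462, -0.1346, 0.0159]
ee_rot: [0.993, -0.122, 0.001, 0.0]
force: [0.2, -0.8, -1.4]
gripper_width: 0.0598
finger_force: 25.0
```

servo_tool(commands=[0,0,0,0,0,0,0,0,0,0,0,0])

```text
clock: 32.98
tcp_pos: [0.6459, -0.1346, 0.0156]
ee_rot: [0.993, -0.122, 0.0, 0.0]
force: [0.8, 0.0, -2.1]
gripper_width: 0.0598
finger_force: 25.0
```

servo_tool(commands=[0,0,0.03,0,0,0,0,0,0,0,0,0])

```text
clock: 33.22
tcp_pos: [0.6461, -0.1345, 0.0138]
ee_rot: [0.993, -0.122, 0.0, 0.0]
force: [-0.8, 0.0, 0.3]
gripper_width: 0.0599
finger_force: 25.0
```

servo_tool(commands=[0,0,0,0,0,0,0,0,0,0,0,0,0,0,0,0,0,0,0,0,0,0,0,0], fingers=-0.55)

```text
clock: 33.72
tcp_pos: [0.6456, -0.1345, 0.0134]
ee_rot: [0.993, -0.122, -0.0, -0.0]
force: [0.2, 0.3, -0.5]
gripper_width: 0.0719
finger_force: 0.0
```

servo_tool(commands=[0,0,-0.2,0,0,0,0,0,-0.4,0,0,0,0,0,-0.5,0,0,-0.6,0,0,-0.5,0,0,-0.6,0,0,-0.5,0,0,-0.6,0,0,-0.3,0,0,-0.54,0,0,0,0,0,0])

```text
clock: 34.6
tcp_pos: [0.6473, -0.1349, 0.1607]
ee_rot: [0.999, 0.053, 0.002, 0.001]
force: [0.0, -0.5, -0.2]
gripper_width: 0.0723
finger_force: 0.0
```

```bash
python3 -c "
from h import *
go(472.3,205.1,155,6,.045)
"
```

```text
clock 34.6 tcp [ 647.3 -134.9  160.7] width 72.3
8 x shift [-0.287 -0.743  0.009] | 1 x turn [ 0.013 -0.031  0.014]
```

servo_tool(commands=[-0.29,-0.74,0,0,0,0,-0.29,-0.74,0,0,0,0,-0.29,-0.74,0,0,0,0,-0.29,-0.74,0,0,0,0,-0.29,-0.74,0,0,0,0,-0.29,-0.74,0,0,0,0,-0.29,-0.74,0,0,0,0,-0.29,-0.74,0,0,0,0], fingers=-1)

```text
clock: 35.6
tcp_pos: [0.4678, 0.2048, 0.1565]
ee_rot: [0.999, 0.052, -0.001, 0.0]
force: [0.7, 0.1, -0.2]
gripper_width: 0.0937
finger_force: 0.0
```

servo_tool(commands=[0,0,0,0,0,0,0,0,0,0,0,0])

```text
clock: 35.85
tcp_pos: [0.4691, 0.2034, 0.1569]
ee_rot: [0.999, 0.053, -0.0, 0.0]
force: [0.5, -0.9, -0.5]
gripper_width: 0.0929
finger_force: 0.0
```

```bash
python3 -c "
from h import *
go(472.3,205.1,24,6,.045)
d=shot('top','t3'); im=d['img']; hsv=cv2.cvtColor(im,cv2.COLOR_RGB2HSV); H,S,V=[hsv[...,i].astype(int) for i in range(3)]
print('coaster',rect(d,(S>90)&(H<25)&(V>60),(380,160,455,235),.010))
print('case',rect(d,V<55,(350,70,420,160),.027))
print('fob',rect(d,(S>110)&(H>30)&(H<75),(210,90,270,160),.026))
cv2.imwrite('pics/t3c.png',cv2.resize(im[70:260,175:455],None,fx=2.8,fy=2.8,interpolation=cv2.INTER_CUBIC)[:,:,::-1])
"
```

```text
clock 35.9 tcp [469.1 203.4 156.9] width 92.9
3 x shift [ 0.019 -0.008  0.738] | 1 x turn [0.004 0.004 0.015]
coaster [ 476.8 -192.6   97.4   97.3   -6.2]
case [ 641.4 -131.4   90.3   55.5  -14.2]
fob [657.8 167.4  60.   34.4 -10.8]
```

View pics/t3c.png

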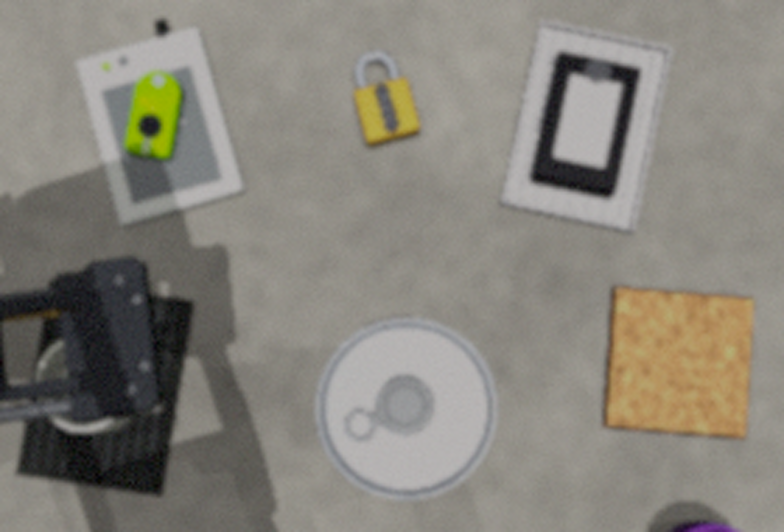

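The picture shows the fob on the reader (155,115), the case squared in the tray (585,124), and the disc in the dish (405,404). The padlock has not moved, and the cork at (680,362) is free. The cup is last.

servo_tool(commands=[0.05,-0.03,0,0,0,0,0,0,0.35,0,0,0,0,0,0.5,0,0,0,0,0,0.5,0,0,0,0,0,0.45,0,0,0,0,0,0.3,0,0,0,0,0,0.1,0,0,0,0,0,0,0,0,0])

```text
clock: 36.9
tcp_pos: [0.4724, 0.2058, 0.0257]
ee_rot: [0.999, 0.053, 0.0, -0.0]
force: [-0.9, -0.1, 0.6]
gripper_width: 0.0928
finger_force: 0.0
```

servo_tool(commands=[0,0,0,0,0,0,0,0,0,0,0,0,0,0,0,0,0,0,0,0,0,0,0,0,0,0,0,0,0,0], fingers=0.6, newtons=20)

```text
clock: 37.52
tcp_pos: [0.4724, 0.2059, 0.0258]
ee_rot: [0.999, 0.054, 0.0, -0.0]
force: [-0.2, -0.9, 3.8]
gripper_width: 0.0618
finger_force: 20.0
```

servo_tool(commands=[0,0,-0.15,0,0,0,0,0,-0.3,0,0,0,0,0,-0.35,0,0,0,0,0,-0.35,0,0,0,0,0,-0.2,0,0,0,0,0,-0.1,0,0,0,0,0,0,0,0,0])

```text
clock: 38.4
tcp_pos: [0.4721, 0.2059, 0.1126]
ee_rot: [0.999, 0.054, 0.0, -0.0]
force: [0.3, -0.1, -1.7]
gripper_width: 0.0621
finger_force: 20.0
```

```bash
python3 -c "
from h import *
print(r.read_state()['force'])
go(478,-193,110,6,.03)
"
```

```text
[ 0.28239261 -0.13124398 -1.73025812]
clock 38.4 tcp [472.1 205.9 112.6] width 62.1
14 x shift [-0.044  0.473  0.003] | 1 x turn [-0.    -0.002  0.017]
```

servo_tool(commands=[-0.02,0.15,0,0,0,0,-0.03,0.3,0,0,0,0,-0.04,0.45,0,0,0,0,-0.05,0.55,0,0,0,0,-0.05,0.55,0,0,0,0,-0.05,0.55,0,0,0,0,-0.05,0.55,0,0,0,0,-0.05,0.55,0,0,0,0])

```text
clock: 39.4
tcp_pos: [0.4744, -0.0162, 0.112]
ee_rot: [0.999, 0.053, -0.0, 0.0]
force: [0.8, 0.2, -1.3]
gripper_width: 0.0622
finger_force: 20.0
```

servo_tool(commands=[-0.05,0.55,0,0,0,0,-0.05,0.55,0,0,0,0,-0.05,0.55,0,0,0,0,-0.05,0.52,0,0,0,0,-0.04,0.4,0,0,0,0,-0.03,0.26,0,0,0,0,-0.01,0.14,0,0,0,0,0,0,0,0,0,0])

```text
clock: 40.4
tcp_pos: [0.4774, -0.1932, 0.1123]
ee_rot: [0.999, 0.053, -0.0, -0.0]
force: [-0.7, 0.6, -1.9]
gripper_width: 0.0625
finger_force: 20.0
```

```bash
python3 -c "
from h import *
go(478,-193,32,6,.12)
"
```

```text
clock 40.4 tcp [ 477.4 -193.2  112.3] width 62.5
1 x shift [ 0.011 -0.002  1.338] | 1 x turn [-0.002  0.002  0.013]
```

servo_tool(commands=[0,0,0.2,0,0,0,0,0,0.35,0,0,0,0,0,0.35,0,0,0,0,0,0.2,0,0,0,0,0,0.12,0,0,0,0,0,0.06,0,0,0,0,0,0.05,0,0,0,0,0,0,0,0,0])

```text
clock: 41.4
tcp_pos: [0.4778, -0.1931, 0.0329]
ee_rot: [0.999, 0.054, 0.0, 0.0]
force: [0.1, 0.6, -1.8]
gripper_width: 0.0622
finger_force: 20.0
```

```bash
python3 -c "
from h import *
print(r.read_state()['force']); go(478,-193,32,6,.12)
"
```

```text
[ 0.09846499  0.57790922 -1.82210451]
clock 41.4 tcp [ 477.8 -193.1   32.9] width 62.2
1 x shift [ 0.004 -0.002  0.014] | 1 x turn [ 0.001 -0.002  0.017]
```

servo_tool(commands=[0,0,0.02,0,0,0,0,0,0,0,0,0])

```text
clock: 41.65
tcp_pos: [0.4779, -0.1933, 0.0318]
ee_rot: [0.999, 0.054, 0.0, 0.0]
force: [0.1, -0.8, -0.0]
gripper_width: 0.0621
finger_force: 20.0
```

servo_tool(commands=[0,0,0,0,0,0,0,0,0,0,0,0,0,0,0,0,0,0,0,0,0,0,0,0,0,0,0,0,0,0], fingers=-1)

```text
clock: 42.28
tcp_pos: [0.4776, -0.193, 0.0314]
ee_rot: [0.999, 0.054, -0.0, -0.0]
force: [-0.5, -0.4, 0.6]
gripper_width: 0.0931
finger_force: 0.0
```

servo_tool(commands=[0,0,-0.2,0,0,0,0,0,-0.4,0,0,0,0,0,-0.5,0,0,0,0,0,-0.5,0,0,0,0,0,-0.5,0,0,0,0,0,-0.5,0,0,0,0,0,-0.3,0,0,0])

```text
clock: 43.15
tcp_pos: [0.4783, -0.1934, 0.2081]
ee_rot: [0.999, 0.054, 0.001, 0.001]
force: [0.7, -0.5, -0.2]
gripper_width: 0.093
finger_force: 0.0
```

servo_tool(commands=[0,0.5,0,0,0,0,0,0.6,0,0,0,0,0,0.6,0,0,0,0,0,0.6,0,0,0,0,0,0.6,0,0,0,0,0,0.5,0,0,0,0,0,0,0,0,0,0,0,0,0,0,0,0])

```text
clock: 44.15
tcp_pos: [0.4993, -0.3952, 0.2051]
ee_rot: [0.999, 0.054, -0.0, -0.0]
force: [0.7, -0.2, -0.2]
gripper_width: 0.0931
finger_force: 0.0
```

```bash
python3 -c "
from h import *
d=shot('top','t4'); im=d['img']; c=im[70:260,175:455]
s=shot('side')['img'][120:310,140:420]
cv2.imwrite('pics/fin.png',cv2.resize(np.vstack([c,s]),None,fx=1.57,fy=1.57,interpolation=cv2.INTER_CUBIC)[:,:,::-1])
hsv=cv2.cvtColor(im,cv2.COLOR_RGB2HSV); H,S,V=[hsv[...,i].astype(int) for i in range(3)]
print('lock',rect(d,(S>110)&(H>15)&(H<32),(295,80,335,130),.02))
m=(S<60)&(V>95); print('cup',rect(d,m,(385,170,450,225),.07))
for t in (145,150,158): print('tray',rect(d,V>t,(350,70,420,160),.009),'case',rect(d,V<70,(358,80,412,152),.027))
print(r.read_state()['tcp_pos'])
"
```

```text
lock [656.9   5.3  40.4  38.5  13.8]
cup [ 478.1 -173.1  104.2   93.8   88.4]
tray [ 657.  -119.9  146.7  135.5  -14.5] case [ 641.4 -131.4   91.7   56.7  -13.9]
tray [ 646.9 -136.   134.1   95.6  -14.2] case [ 641.4 -131.4   91.7   56.7  -13.9]
tray [ 645.  -134.5  128.    92.8  -14.1] case [ 641.4 -131.4   91.7   56.7  -13.9]
[ 0.49953768 -0.39484979  0.20544327]
```

View pics/fin.png

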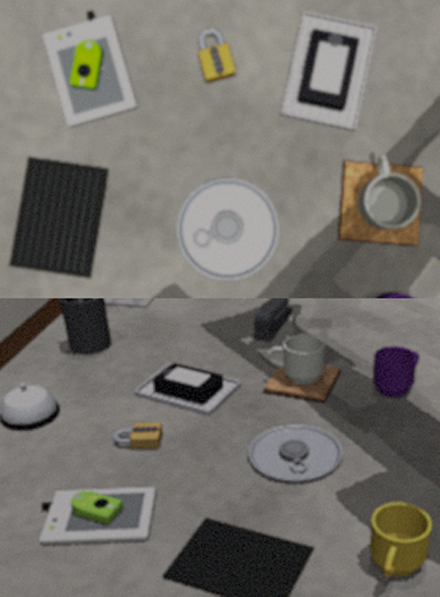

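```bash
python3 -c "
from h import *
d=shot('top'); print(ray(d,(175+391/1.57,70+200/1.57),.07)*1000)
im=d['img'][150:245,370:465]; cv2.imwrite('pics/cupc.png',cv2.resize(im,None,fx=5,fy=5,interpolation=cv2.INTER_CUBIC)[:,:,::-1])
"
```

```text
[[ 474.93252909 -191.24336907   70.        ]]
```

View pics/cupc.png

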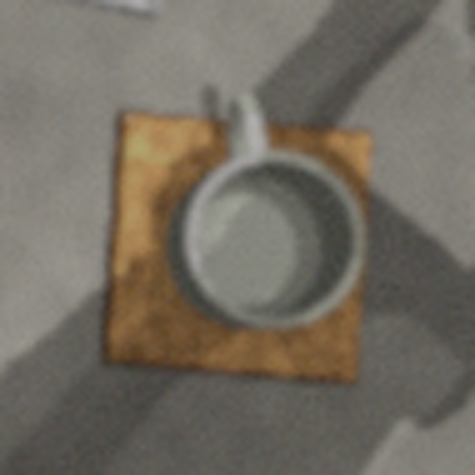

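The cup's rim centre at crop (273,238) casts to (475,-191) mm, against (477,-193) for the coaster, and it stands upright. All four are placed, so I hand in.

```bash
python3 -c "
from cell import r
print(r.finish_job())"
```

```text
the job is handed in; nothing more can be done
None
```

I handed the job in after about 44 s of the 141 s: in the last camera views the cup, fob, disc and case each lie within about 5 mm of the middle of their own place, the case is square in its tray and the padlock has not moved, but the hand-in returned no verdict.

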